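# Clamp a terminal strip with the slip-clutch knob

### The job

Slide the terminal strip along the channel of the small bench clamp until it is fully home against the end stop, without ramming it, then turn the black knob on top clockwise until the foot holds the strip and the slip clutch clicks round, and leave it clamped. The clutch alone shall set the clamping force: let the knob go down with its screw as you turn, neither holding it up nor leaning on it by more than a few newtons, and do not ratchet it on for a third of a turn or more. Leave the heatsink, screwdriver and capacitor beside the clamp where they are.

Things in the scene. Friction and masses are not known exactly. Their poses are not given: they have to be found in the camera images.
- clamp: Fixed grey clamp, base 225 x 90 x 12 mm. Origin on the bench below the knob axis; z up, x along the channel from its open end (-x, base from -0.160) to the stop. Two steel rails (x -0.128 to 0.024, flared mouths to -0.144, tops at z 0.018) form a channel 21 mm wide, floor z 0.012. Column (x 0.034 to 0.060) with arm and boss (radius 17 mm round the knob axis), tops z 0.066
- stop: The clamp's steel end stop, 21 mm wide. Origin in its face, on the channel's middle line, 20 mm above the bench (8 mm above the channel floor), 20 mm beyond the knob axis; axes as the clamp
- strip: Loose pale terminal strip 17 x 107 x 15 mm in the channel, short of the stop. Origin at the centre of its underside, y axis along its length (ends 53.5 mm from the origin); home, its origin is 53.5 mm before the stop face. It stands 9 mm above the rails; push its near end with a few newtons
- knob_grip (a point): Centre of the black ribbed round knob, diameter 35 mm, height 25 mm, on the vertical knob axis (99 mm above the bench with the screw fully up); it goes down with the screw. Below it a steel collar of radius 14.5 mm with a lug turns with the screw
- spindle (a joint): How far the screw with its 16 mm foot has gone down, m: at 0 there are 9 mm between foot and strip, so it lands at about 0.009. Turning the knob clockwise from above drives it down 3.2 mm a radian (20 mm a turn) against 0.09 N m of friction; it stays where it is left
- knob (a joint): Slip of the clutch between knob and collar, rad: constant while knob and screw turn together, grows (clockwise) as the knob turns on while the screw stands. It slips at 0.15 N m, both ways; the foot then presses with 20 N. A push along the knob's axis adds to this and a pull takes from it, newton for newton; held up by 20 N the clutch slips with the foot still in the air
- heatsink: Bystander: black finned heatsink 40 x 60 x 27 mm, right of the clamp. Origin under its centre
- screwdriver: Bystander: screwdriver with dark handle, 160 x 20 x 20 mm, along x, left of the clamp. Origin under its centre
- can_capacitor: Bystander: dark upright can capacitor, 35 mm in diameter and 51 mm high, left of the clamp's far end. Origin under its centre
Not all that is in view belongs to the job. There is more than one size of the strip; the one meant has the size given above.

How it is judged (in metres and radians):
On the way, in this order (a step that is already met when the one before it is completed fails the run):
1. the strip lies fully home: its origin within 2 mm of 53.5 mm before the stop's face, the foot not yet on it (x of strip in the frame of stop above -0.0555 m and z of strip in the frame of stop below -0.006 m and contact force between spindle and strip below 2 N), for 0.2 s.
2. the foot presses on the strip with more than 15 N and the clutch has slipped by more than 0.3 rad (contact force between spindle and strip above 15 N and value of joint knob above 0.3 rad), for 0.2 s.
At the end, for the whole second after the job is handed in: The strip lies flat in the channel, within 2 mm of the end stop and square to it within 0.06 rad, at rest; the foot presses on it with more than 15 N (and never more than 28 N); the clutch has slipped clockwise by more than 0.3 rad (and never by 2.1 rad); the knob is released (all of step 2 and x of strip in the frame of stop above -0.0555 m and z of strip in the frame of stop below -0.006 m and angle between the y axis of strip and the x axis of clamp, either way round below 0.06 rad and linear speed of strip below 0.01 m/s); the robot touches nothing.
It fails at once if the clutch is ratcheted on for a third of a turn (2.1 rad) or more (value of joint knob above 2.1 rad or value of joint knob below -2.1 rad).
It fails at once if the clutch is made to slip (by over 0.3 rad) with the foot not pressing on the strip (under 5 N), by holding the knob up (value of joint knob above 0.3 rad and contact force between spindle and strip below 5 N).
It fails at once if the foot presses on the strip with more than 28 N (leaning on the knob) (contact force between spindle and strip above 28 N).
It fails at once if the strip is rammed against the stop with more than 20 N (contact force between strip and stop above 20 N).
It fails at once if the heatsink, screwdriver or capacitor is moved by more than 30 mm (distance of any of heatsink, screwdriver, can_capacitor from where it was at the start of the episode above 0.03 m).
It also fails if it takes over 64 s, if anything falls off the work surface, if the arm or the gripper's body presses on something with over 40 N, if the wrist force passes 120 N, or if a joint passes its speed limit or range.

### The arm

A 6-joint arm with a two-finger parallel gripper is mounted at the origin on a cart in front of the work surface, level with it; the furniture and walls round the work are solid. World frame = base frame: x ahead of the robot, y to its left, z up, the work surface at z = 0. Lengths are in m, angles in degrees, forces in N, time in s.
With the tool pointing down it reaches from about 0.4 to 0.825 m from the base axis. Payload 7 kg.
Tool frame: the origin (TCP) lies midway between the tips of the shut fingers; the grasp point (between the pads) lies 19 mm behind it; z points along the fingers, y is the direction in which the jaws open and shut (so a half turn about z gives the same grasp; the last joint's range is limited). The gripper opens to 88 mm and grips with 3 to 60 N. Pads are 19 mm wide; open, the fingers measure 130 mm over their backs; the gripper's body (78 mm by 193 mm) begins 47 mm behind the grasp point.
Start: joints at [-53.165, 20.546, 0.682, 0, -70.136, -16.507], TCP at [0.234, -0.633, 0.227] pointing down, gripper open.
Joint ranges: [-176.03, 176.03], [-82.01, 121.73], [-58.28, 71.71], [-173.87, 95.51], [-174.79, -0.11], [-173.66, 173.66]. Speed limits (degrees/s): [136.94, 136.94, 172.46, 180, 180, 180].

### API

Orientations are given as [roll, pitch, yaw] about the fixed x, y, z axes, in that order (R = Rz(yaw) Ry(pitch) Rx(roll)).
In Python, from plant import get_state, capture, get_calibration, close_job, boxes_of, cut_out gives the robot as it stands.
- The arm moves only by the tool apply_moves, never from a script. Its argument "commands" is a list of rows, each an object with "grip": the closure, from 0 (fully open) to 1 (shut); "slide": the shift along the tool's x, y, z in m, a list of three; "roll": the turn about the tool's z in degrees. In form: [{"grip": grip, "slide": [x, y, z], "roll": roll}, ...]. A call has 1 to 5 rows; each row is the pose to reach, as a shift and turn from the pose commanded when the call began, along the tool's axes at that moment; what a row does not reach only later rows make up. A row lasts 1/8 s, in which the tool goes at most 62.5 mm and 10.7 degrees, less where a joint would pass 70% of its speed; a pose out of reach is approached as far as the arm can. A call with a gripper value outside its range is refused whole. The fingers move at their own pace and stop on an object; "grip_force" is the grip in N (left out, the last holds). Time passes only in rows, so rows that repeat a pose let the fingers close. It gives the time, the measured TCP pose, the force and the opening at its end, in the units of the state.
- get_state(): the state, without advancing time (a new reading comes with each control period).
- capture(name): name is "scene" or "top" or "wrist"; returns (picture, depth): 384x512x3 uint8, red, green, blue; 384x512 float32, m along the optical axis (not along the pixel's ray), 0 where there is no reading.
- get_calibration(name): a dict with "mtx" (3x3 intrinsics, pixels), "R" (3x3) and "t" (3): a world point X has camera coordinates R X + t. Camera axes: x right, y down, z forward; pixel columns grow to the right and rows downward; lengths in m; the calibration is good to about 2 mm. A picture is of the moment at which its call begins: read the wrist's pose just before it. get_calibration takes no time and is no camera call; for the wrist camera it gives the pose at the moment of the call.
- close_job(): hands the job in, once; it reports no verdict.
Trained networks look in the newest picture that a camera, given by its name, has taken for a name from the list of things; names that differ only in an ending like _2 or _b are one class to them, and where a whole thing is asked for, a point or a joint stands for the part that bears it (a point fixed in the world has none). Each returns a list of dicts, best first, with "score" (0 to 1); they miss things now and then, are a little off and sometimes report something else, mostly with a low value. They report only what shows in the picture. A call takes as long as a camera call. They do not tell look-alikes from the thing itself.
- boxes_of(name, camera): "position" ([x, y, z] in m, in the coordinates of the camera as it stood for that picture, good to about 4 mm: the middle of the surface that is visible of it).
- cut_out(name, camera): "mask" (384x512 bool, what is visible of it).
The state is a dict: "time_s": time; "joints": joint angles; "qd": joint speeds; "joint_torque": joint torques, N m; "tcp_pos": TCP position; "eef_rot": TCP orientation; "contact_force": force on the tool from outside, world axes, zero at the start; "moment": the same for the moment, N m; "gripper_width": finger opening in m.
Only numpy, scipy, OpenCV 4.12 (cv2) and the standard library are available. Lean on these libraries where they do the work, as an engineer would, in place of code of your own. Each camera call takes 0.05 s, during which the arm holds its last target.

## Working session

There is one attempt and no reset: what is moved stays moved. The work goes in short steps, Python scripts to look and compute and a tool call to move; the robot and the scene stay as the last step left them, time stands still between calls to the robot, and variables do not carry over. Pictures are saved under pics/ and viewed, and the job is handed in when it is done.

Besides the shell and the picture viewer there is one more tool, called as a command line: name --argument value ..., lists and objects as JSON in quotes. apply_moves: Moves the arm, as the interface text tells. Its arguments: {"type":"object","properties":{"commands":{"type":"array"},"grip_force":{"type":"number"}},"required":["commands"]}

```bash
ls; mkdir -p pics
cat > h.py <<'E'
from plant import *
import numpy as np, cv2
def w(cal,p): return cal["R"].T@(np.array(p)-cal["t"])
def cloud(cal,d):
    v,u=np.mgrid[0:384,0:512]; K=cal["mtx"]
    P=np.stack([(u-K[0,2])/K[0,0]*d,(v-K[1,2])/K[1,1]*d,d],-1)
    return (P-cal["t"])@cal["R"]
E
python3 - <<'E'
from h import *
for c in ["scene","top","wrist"]:
    im,d=capture(c);cal=get_calibration(c)
    cv2.imwrite(f"pics/{c}0.png",im[:,:,::-1]); np.savez(f"{c}0.npz",im=im,d=d,**cal)
    print(c,cal["R"].round(2).tolist(),(-cal["R"].T@cal["t"]).round(3))
    if c!="wrist":
      for n in ["clamp","stop","strip","knob_grip","heatsink","screwdriver","can_capacitor"]:
        print(n,[(round(b["score"],2),w(cal,b["position"]).round(3).tolist()) for b in boxes_of(n,c)])
print(get_state())
E
```

```text
pics
scene [[0.8, -0.6, -0.01], [-0.32, -0.42, -0.85], [0.5, 0.68, -0.53]] [ 0.152 -0.576  0.559]
clamp [(0.6, [0.601, -0.043, 0.009])]
stop []
strip [(0.84, [0.484, -0.203, 0.013]), (0.8, [0.531, -0.034, 0.025])]
knob_grip [(0.83, [0.61, -0.037, 0.098])]
heatsink [(0.69, [0.613, -0.158, 0.02]), (0.57, [0.511, 0.088, 0.014])]
screwdriver [(0.89, [0.513, 0.087, 0.018]), (0.28, [0.612, -0.034, 0.104])]
can_capacitor [(0.82, [0.659, 0.088, 0.034])]
top [[0.02, -1.0, 0.01], [-0.98, -0.02, -0.18], [0.18, -0.0, -0.98]] [0.392 0.02  1.279]
clamp [(0.37, [0.671, 0.105, 0.054])]
stop []
strip [(0.81, [0.493, -0.191, 0.019]), (0.68, [0.538, -0.028, 0.027])]
knob_grip [(0.63, [0.621, -0.025, 0.109])]
heatsink [(0.73, [0.621, -0.149, 0.022])]
screwdriver [(0.63, [0.518, 0.093, 0.017])]
can_capacitor [(0.59, [0.67, 0.101, 0.053])]
wrist [[-0.35, 0.94, -0.0], [0.9, 0.33, 0.29], [0.28, 0.1, -0.96]] [ 0.161 -0.661  0.385]
{'time_s': 0.85, 'joints': array([-5.31674557e+01,  2.05438074e+01,  6.81745667e-01, -1.40199012e-03,
       -7.01364822e+01, -1.65085394e+01]), 'qd': array([ 0.01511351, -0.04303813, -0.00033706, -0.03645156, -0.03638489,
        0.01548906]), 'joint_torque': array([-2.13321640e-03, -5.82324600e+01,  2.93289399e+01,  7.00183734e+00,
        1.25173928e-02,  1.45313675e-05]), 'tcp_pos': array([ 0.23444168, -0.63294417,  0.22658404]), 'eef_rot': array([-1.79998979e+02,  1.67799778e-03, -1.59676471e+02]), 'contact_force': array([ 0.19490326,  0.88890625, -0.57193005]), 'moment': array([-0.03289421,  0.00724759,  0.03398052]), 'gripper_width': 0.0879089392081672}
```

View pics/scene0.png

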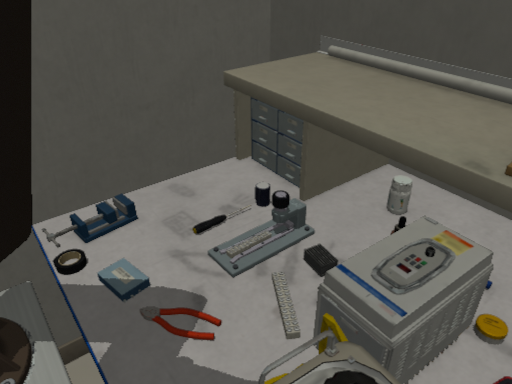

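View pics/top0.png

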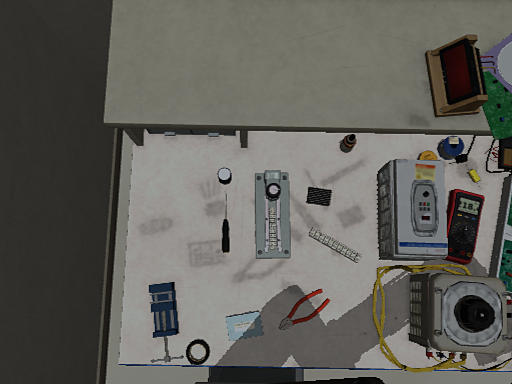

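Run:
```python
from h import *
for c in ["scene","top"]:
    z=np.load(c+"0.npz"); P=cloud(z,z["d"]); ok=z["d"]>0
    b=ok&(P[...,0]>.4)&(P[...,0]<.75)&(abs(P[...,1])<.25)
    # table
    h=P[...,2][b]; t=h[abs(h)<.008]; print(c,"table z",np.median(t),t.std())
    # knob top
    k=b&(P[...,2]>.104)&(P[...,2]<.12)&(abs(P[...,0]-.615)<.04)&(abs(P[...,1]+.03)<.04)
    q=P[k]; print("knob",len(q),q.min(0),q.max(0),np.median(q,0))
    # strip top
    k=b&(P[...,2]>.0235)&(P[...,2]<.032)&(abs(P[...,0]-.53)<.08)&(abs(P[...,1]+.03)<.02)
    q=P[k]; print("strip",len(q),q.min(0),q.max(0),np.median(q,0)); 
    if len(q):
        (cx,a,an)=cv2.minAreaRect(q[:,:2].astype(np.float32)*1000); print(cx,a,an)
        vx=cv2.fitLine(q[:,:2].astype(np.float32),cv2.DIST_HUBER,0,.01,.01).ravel(); print(np.degrees(np.arctan2(vx[1],vx[0])))
```

```text
scene table z -0.00048707045146492955 0.0013300555601091749
knob 124 [ 0.60111178 -0.0458386   0.10403958] [ 0.6365966  -0.01025711  0.10806154] [ 0.61791009 -0.02888468  0.10591886]
strip 210 [ 0.48253223 -0.03903371  0.02352091] [ 0.5887686  -0.01961884  0.02806878] [ 0.53342003 -0.03044118  0.02488233]
(535.4769897460938, -30.13465690612793) (106.10748291015625, 17.4342098236084) 2.3572895526885986
2.715445
top table z -1.0993839933814872e-05 0.0026301948127239027
knob 144 [ 0.60596764 -0.04280791  0.10407073] [ 0.63880083 -0.00853216  0.11171484] [ 0.62234139 -0.02548788  0.10708751]
strip 180 [ 0.48622983 -0.04553604  0.02350531] [ 0.59242713 -0.01164222  0.03080773] [ 0.54018038 -0.02935135  0.02582703]
(539.3718872070312, -29.295347213745117) (106.56346130371094, 28.002212524414062) 8.343644142150879
2.5145452
```

The strip meant is the one in the channel (scene about (260,240)), measured at 107 x 17 mm. The look-alike is the loose, longer strip on the bench at scene (285,300). Next I check the heights along the path.

Run:
```python
from h import *
zs=np.load("scene0.npz");zt=np.load("top0.npz")
for n,z in(("s",zs),("t",zt)):
    P=cloud(z,z["d"]).reshape(-1,3)[z["d"].ravel()>0]
    print(n)
    for x in np.arange(.15,.9,.1):
        print(round(x,2),[ (lambda q: round(float(q[:,2].max()),2) if len(q) else None)(P[(abs(P[:,0]-x)<.05)&(abs(P[:,1]-y)<.05)]) for y in np.arange(-.65,.3,.1)])
print(zt["mtx"],np.load("wrist0.npz")["mtx"])
im=zt["im"][160:270,210:370]; cv2.imwrite("pics/tcrop.png",cv2.resize(im[:,:,::-1],None,fx=5,fy=5,interpolation=cv2.INTER_CUBIC))
im=zs["im"][180:345,195:350]; cv2.imwrite("pics/scrop.png",cv2.resize(im[:,:,::-1],(560,596),interpolation=cv2.INTER_CUBIC))
```

```text
s
0.15 [None, None, None, None, None, 0.0, 0.45, 0.33, 0.02, 0.0]
0.25 [None, None, None, 0.21, 0.0, 0.01, 0.51, 0.36, 0.04, 0.05]
0.35 [None, None, 0.23, 0.21, 0.01, 0.01, 0.02, 0.02, 0.0, 0.05]
0.45 [None, None, 0.19, 0.19, 0.16, 0.02, 0.03, 0.02, 0.0, 0.0]
0.55 [None, None, 0.18, 0.2, 0.02, 0.03, 0.03, 0.02, 0.0, 0.0]
0.65 [None, 0.04, 0.18, 0.2, None, 0.03, 0.11, 0.05, 0.05, 0.0]
0.75 [None, None, 0.24, 0.28, 0.26, 0.26, 0.26, 0.26, 0.26, 0.26]
0.85 [None, None, 0.0, 0.26, 0.26, 0.26, 0.26, 0.26, 0.26, 0.26]
t
0.15 [0.0, 0.02, 0.04, 0.03, 0.01, 0.0, 0.01, 0.01, 0.02, 0.01]
0.25 [0.05, 0.2, 0.19, 0.2, 0.67, 0.01, 0.77, 0.03, 0.04, 0.05]
0.35 [0.05, 0.21, 0.23, 0.21, 0.01, 0.78, 0.78, 0.03, 0.01, 0.06]
0.45 [0.05, 0.18, 0.19, 0.19, 0.17, 0.02, 0.03, 0.02, 0.01, 0.01]
0.55 [0.05, 0.05, 0.19, 0.2, 0.16, 0.02, 0.03, 0.02, 0.02, 0.01]
0.65 [0.05, 0.05, 0.19, 0.2, 0.17, 0.03, 0.11, 0.06, 0.06, 0.01]
0.75 [0.03, 0.28, 0.35, 0.32, 0.27, 0.27, 0.27, 0.27, 0.27, 0.27]
0.85 [0.0, 0.29, 0.35, 0.34, 0.27, 0.27, 0.27, 0.27, 0.27, 0.27]
[[490.80570177   0.         256.20481741]
 [  0.         490.80570177 196.39637639]
 [  0.           0.           1.        ]] [[323.34175498   0.         255.81763692]
 [  0.         323.34175498 190.51669891]
 [  0.           0.           1.        ]]
```

View pics/scrop.png

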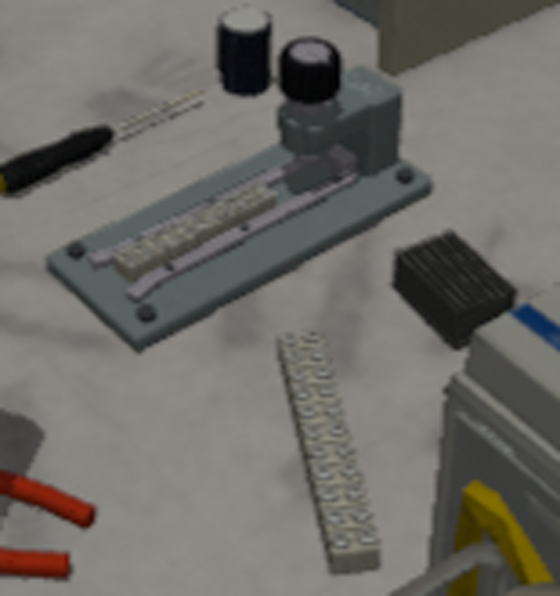

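View pics/wrist0.png

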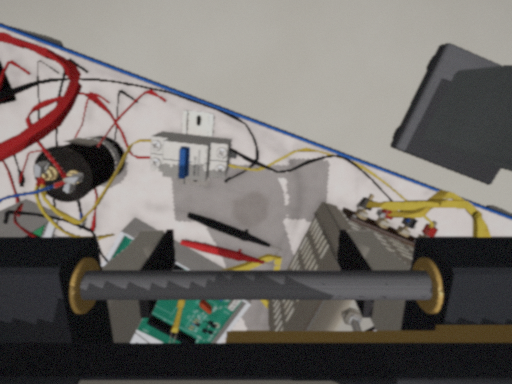

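apply_moves --commands '[{"grip":0,"slide":[0,0,-0.06],"roll":0},{"grip":0,"slide":[0,0,-0.12],"roll":0},{"grip":0,"slide":[-0.04,0.043,-0.12],"roll":0},{"grip":0,"slide":[-0.08,0.086,-0.12],"roll":0},{"grip":0,"slide":[-0.12,0.129,-0.12],"roll":4}]'

```text
time_s: 1.48
tcp_pos: [0.3025, -0.4688, 0.3466]
eef_rot: [-180.0, 0.0, -163.8]
contact_force: [1.4, -0.6, -1.2]
gripper_width: 0.0872
```

Run:
```python
from h import *
for c in("scene","top"):
    z=np.load(c+"0.npz");P=cloud(z,z["d"]).reshape(-1,3)[z["d"].ravel()>0]
    for y in(-.12,-.03,.06):
        q=P[(abs(P[:,1]-y)<.03)&(P[:,2]>.2)&(P[:,0]>.55)]; print(c,y,q[:,0].min(), q[:,2].max())
```

```text
scene -0.12 0.7268333662380072 0.4464425882382396
scene -0.03 0.7271885874786223 0.43821541854377877
scene 0.06 0.7274261798438167 0.42974473335506197
top -0.12 0.7304404422476416 0.26677173283366745
top -0.03 0.7312334000841504 0.26609635360286216
top 0.06 0.7308030997811558 0.2663989995949895
```

apply_moves --commands '[{"grip":0,"slide":[-0.038,0.046,0],"roll":2},{"grip":0,"slide":[-0.076,0.092,0],"roll":4},{"grip":0,"slide":[-0.114,0.138,0],"roll":7},{"grip":0,"slide":[-0.152,0.184,0],"roll":10},{"grip":0,"slide":[-0.19,0.23,0],"roll":13.7}]'

```text
time_s: 2.1
tcp_pos: [0.4202, -0.1943, 0.3471]
eef_rot: [-180.0, 0.1, -177.5]
contact_force: [1.1, -0.9, -0.4]
gripper_width: 0.0875
```

apply_moves --commands '[{"grip":1,"slide":[-0.025,0.05,0.02],"roll":0},{"grip":1,"slide":[-0.05,0.1,0.04],"roll":0},{"grip":1,"slide":[-0.077,0.15,0.06],"roll":0},{"grip":1,"slide":[-0.077,0.161,0.11],"roll":0},{"grip":1,"slide":[-0.077,0.161,0.125],"roll":0}]' --grip_force 15

```text
time_s: 2.72
tcp_pos: [0.4878, -0.0312, 0.2191]
eef_rot: [-180.0, -0.3, -177.3]
contact_force: [-1.7, -0.2, 0.7]
gripper_width: 0.0433
```

```bash
cat > look.py <<'E'
from h import *
import sys
n=sys.argv[1]
cal=get_calibration("wrist"); im,d=capture("wrist")
s=get_state(); print(s["time_s"],s["tcp_pos"].round(4),s["eef_rot"].round(2),s["contact_force"].round(1),s["moment"].round(3))
cv2.imwrite(f"pics/{n}.png",im[:,:,::-1]); np.savez(n+".npz",im=im,d=d,**cal)
E
python3 look.py w1
python3 - <<'E'
from h import *
z=np.load("w1.npz")
for n in ["strip","knob_grip","stop","spindle"]:
    print(n,[(round(b["score"],2),w(z,b["position"]).round(3).tolist()) for b in boxes_of(n,"wrist")])
E
```

```text
2.775 [ 0.4878 -0.032   0.2188] [-179.95   -0.27 -177.33] [-0.7  0.5 -2.2] [-0.068  0.169 -0.031]
strip [(0.65, [0.535, -0.034, 0.027]), (0.63, [0.495, -0.188, 0.012])]
knob_grip [(0.86, [0.619, -0.025, 0.107])]
stop [(0.31, [0.535, -0.033, 0.026])]
spindle [(0.77, [0.618, -0.027, 0.107])]
```

View pics/w1.png

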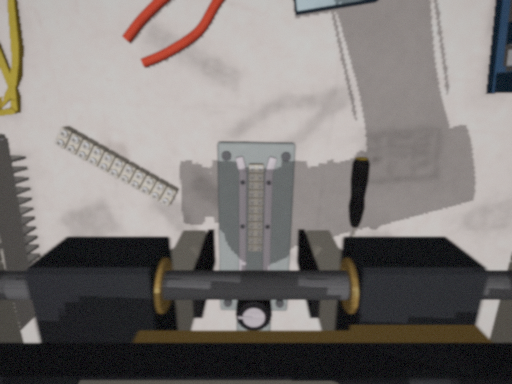

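```bash
cat > meas.py <<'E'
from h import *
import sys
z=np.load(sys.argv[1]+".npz"); P=cloud(z,z["d"]); ok=z["d"]>0
b=ok&(P[...,0]>.4)&(P[...,0]<.72)&(abs(P[...,1]+.03)<.1)
h=P[...,2]
for nm,lo,hi in(("table",-.006,.006),("base",.009,.0145)):
    k=b&(h>lo)&(h<hi); q=P[k]; print(nm,len(q),np.median(q[:,2]), q[:,:2].min(0),q[:,:2].max(0))
    if nm=="base":
        n,l,st,c=cv2.connectedComponentsWithStats(k.astype(np.uint8)); i=1+st[1:,4].argmax(); q=P[l==i]
        r=cv2.minAreaRect(q[:,:2].astype(np.float32)*1000); print(r)
for nm,lo,hi,x in(("strip",.0225,.032,(.43,.6)),("knob",.10,.12,(.58,.66))):
    k=b&(h>lo)&(h<hi)&(P[...,0]>x[0])&(P[...,0]<x[1])&(abs(P[...,1]+.03)<.03)
    n,l,st,c=cv2.connectedComponentsWithStats(k.astype(np.uint8))
    if n<2: continue
    i=1+st[1:,4].argmax(); q=P[l==i]
    print(nm,len(q),np.median(q[:,2]),q[:,:2].min(0),q[:,:2].max(0),cv2.minAreaRect(q[:,:2].astype(np.float32)*1000))
    print("  pix",st[i],c[i], "circ",cv2.minEnclosingCircle(q[:,:2].astype(np.float32)*1000))
    vx=cv2.fitLine(q[:,:2].astype(np.float32),cv2.DIST_HUBER,0,.01,.01).ravel(); print(np.degrees(np.arctan2(vx[1],vx[0])))
E
python3 meas.py w1
python3 - <<'E'
import cv2
im=cv2.imread("pics/w1.png")[135:345,190:330]
cv2.imwrite("pics/w1c.png",cv2.resize(im,(400,600),interpolation=cv2.INTER_CUBIC))
E
```

```text
table 19849 0.00036683375446687824 [ 0.40000066 -0.12999094] [0.71999424 0.06997789]
base 6557 0.012327184810837211 [ 0.46196454 -0.12990561] [0.68754649 0.01834192]
((544.3997192382812, -30.635723114013672), (163.0814666748047, 89.87805938720703), 1.7310574054718018)
strip 1223 0.0253852777923892 [ 0.48565841 -0.03967123] [ 0.59187962 -0.02089661] ((538.7886962890625, -30.393634796142578), (106.19255065917969, 16.971956253051758), 1.8801381587982178)
  pix [ 248  164   16   87 1223] [255.18233851 206.79067866] circ ((538.7034912109375, -29.751949310302734), 53.508060455322266)
1.6304574
knob 919 0.10695005859037574 [ 0.60399672 -0.04656233] [ 0.63927821 -0.01034864] ((621.9954833984375, -28.26714324951172), (35.776485443115234, 35.1839599609375), 80.57210540771484)
  pix [235 300  37  31 919] [253.34711643 314.50489663] circ ((622.2794799804688, -28.289976119995117), 18.495420455932617)
-83.708015
```

View pics/w1c.png

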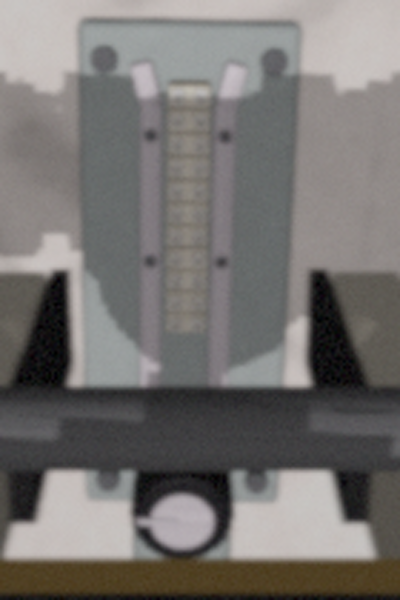

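apply_moves --commands '[{"grip":1,"slide":[0.02,0,0],"roll":0.8},{"grip":1,"slide":[0.02,0,0.06],"roll":0.8},{"grip":1,"slide":[0.02,0,0.12],"roll":0.8},{"grip":1,"slide":[0.02,0,0.16],"roll":0.8},{"grip":1,"slide":[0.02,0,0.18],"roll":0.8}]'

```text
time_s: 3.6
tcp_pos: [0.4681, -0.0334, 0.0407]
eef_rot: [-180.0, -0.1, -178.2]
contact_force: [0.8, -0.0, 1.1]
gripper_width: 0.0003
```

```bash
python3 look.py w2;python3 meas.py w2
```

```text
3.65 [ 0.4673 -0.0335  0.0392] [-179.97   -0.18 -178.28] [-0.9 -0.4 -1.9] [-0.021  0.231 -0.02 ]
table 37573 0.00034242920126467045 [ 0.40000059 -0.12999891] [0.554128   0.06999754]
base 2662 0.012135041451948667 [ 0.4612017  -0.12888794] [0.53363999 0.01224621]
((474.51470947265625, -32.59149169921875), (24.499526977539062, 89.71381378173828), 2.109529733657837)
strip 282 0.025348644038181968 [ 0.51558318 -0.03847229] [ 0.53878708 -0.0261601 ] ((527.1362915039062, -32.362525939941406), (23.10558319091797, 12.2788667678833), 0.9332588911056519)
  pix [246 300  20  31 282] [255.17730496 321.86170213] circ ((527.5557861328125, -33.88898468017578), 12.06071662902832)
-2.3962004
```

View pics/w2.png

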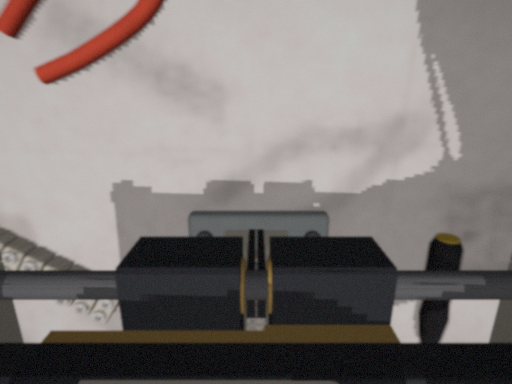

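apply_moves --commands '[{"grip":1,"slide":[0,0,0.01],"roll":0},{"grip":1,"slide":[0,0,0.018],"roll":0},{"grip":1,"slide":[0,0,0.018],"roll":0},{"grip":1,"slide":[-0.003,0,0.018],"roll":0},{"grip":1,"slide":[-0.006,0,0.018],"roll":0}]'

```text
time_s: 4.28
tcp_pos: [0.476, -0.0324, 0.024]
eef_rot: [180.0, 0.1, -178.2]
contact_force: [0.6, 0.4, -0.1]
gripper_width: 0.0003
```

```bash
python3 look.py w3
```

```text
4.325 [ 0.4764 -0.0323  0.024 ] [ 1.7999e+02  6.0000e-02 -1.7816e+02] [ 0.3 -0.1  0.2] [-0.014 -0.046  0.024]
```

apply_moves --commands '[{"grip":1,"slide":[0,0,0.003],"roll":0},{"grip":1,"slide":[0,0,0.003],"roll":0},{"grip":1,"slide":[-0.005,0,0.003],"roll":0},{"grip":1,"slide":[-0.01,0,0.003],"roll":0},{"grip":1,"slide":[-0.015,0,0.003],"roll":0}]'

```text
time_s: 4.95
tcp_pos: [0.4909, -0.032, 0.0206]
eef_rot: [180.0, 0.0, -178.2]
contact_force: [-0.1, -0.7, 0.6]
gripper_width: 0.0007
```

```bash
python3 look.py w4; python3 meas.py w4
```

```text
5.0 [ 0.4916 -0.0319  0.0206] [-1.8000e+02  3.0000e-02 -1.7816e+02] [ 1.4 -0.8  0.1] [-0.02  -0.191  0.04 ]
table 55962 0.0003371186425078396 [ 0.40000332 -0.1299998 ] [0.57082431 0.06999441]
base 6152 0.012253913786045928 [ 0.4615862  -0.12967539] [0.53508568 0.01272396]
((482.8924255371094, -32.228843688964844), (40.68635559082031, 89.96546173095703), 1.436268925666809)
strip 280 0.02540247442420527 [ 0.52251393 -0.03672922] [ 0.5440134  -0.02592545] ((533.2442626953125, -31.34708595275879), (21.47254180908203, 10.769820213317871), 0.5289541482925415)
  pix [246 300  20  31 280] [255.08571429 321.88571429] circ ((533.6441650390625, -32.02354049682617), 11.130263328552246)
2.1604378
```

View pics/w4.png

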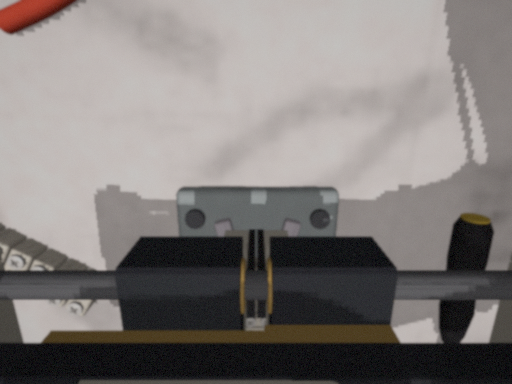

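apply_moves --commands '[{"grip":1,"slide":[-0.006,0,0],"roll":0},{"grip":1,"slide":[-0.012,0,0],"roll":0},{"grip":1,"slide":[-0.017,0,0],"roll":0},{"grip":1,"slide":[-0.021,0,0],"roll":0},{"grip":1,"slide":[-0.025,0,0],"roll":0}]'

```text
time_s: 5.62
tcp_pos: [0.5156, -0.0313, 0.0205]
eef_rot: [-180.0, -0.0, -178.2]
contact_force: [0.3, 0.3, 0.2]
gripper_width: 0.0002
```

```bash
cat > sc.py <<'E'
from h import *
import sys
n=sys.argv[1]
for c in ("scene","top"):
    cal=get_calibration(c); im,d=capture(c)
    np.savez(c+n+".npz",im=im,d=d,**cal)
    cr=im[180:280,200:340] if c=="scene" else im[160:270,210:370]
    cv2.imwrite(f"pics/{c}{n}.png",cv2.resize(cr[:,:,::-1],None,fx=5,fy=5,interpolation=cv2.INTER_CUBIC))
print(get_state()["time_s"],get_state()["contact_force"].round(1),get_state()["tcp_pos"].round(4))
E
python3 sc.py 1
```

```text
5.725 [-0.6 -0.2  0.4] [ 0.5159 -0.0312  0.0206]
```

View pics/scene1.png

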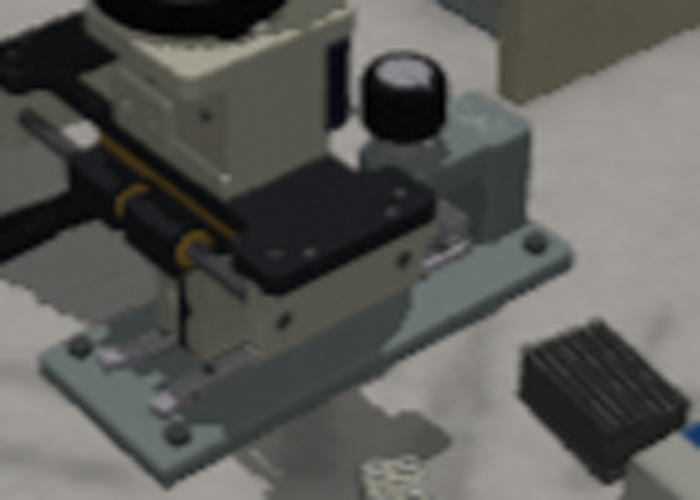

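apply_moves --commands '[{"grip":1,"slide":[-0.0015,0,0],"roll":0},{"grip":1,"slide":[-0.003,0,0],"roll":0},{"grip":1,"slide":[-0.004,0,0],"roll":0},{"grip":1,"slide":[-0.005,0,0],"roll":0},{"grip":1,"slide":[-0.006,0,0],"roll":0}]'

```text
time_s: 6.35
tcp_pos: [0.5214, -0.0311, 0.0206]
eef_rot: [180.0, -0.0, -178.2]
contact_force: [-0.6, 1.1, 0.2]
gripper_width: 0.0005
```

apply_moves --commands '[{"grip":1,"slide":[-0.0007,0,0],"roll":0},{"grip":1,"slide":[-0.0014,0,0],"roll":0}]'

```text
time_s: 6.6
tcp_pos: [0.5228, -0.031, 0.0206]
eef_rot: [-180.0, -0.0, -178.2]
contact_force: [0.4, 0.1, -0.5]
gripper_width: 0.0006
```

apply_moves --commands '[{"grip":1,"slide":[-0.0005,0,0],"roll":0},{"grip":1,"slide":[-0.001,0,0],"roll":0},{"grip":1,"slide":[-0.001,0,0],"roll":0}]'

```text
time_s: 6.98
tcp_pos: [0.5239, -0.031, 0.0206]
eef_rot: [180.0, 0.0, -178.2]
contact_force: [-0.3, 1.1, -0.6]
gripper_width: 0.0002
```

apply_moves --commands '[{"grip":1,"slide":[-0.0005,0,0],"roll":0},{"grip":1,"slide":[-0.001,0,0],"roll":0}]'

```text
time_s: 7.22
tcp_pos: [0.5243, -0.031, 0.0205]
eef_rot: [-180.0, -0.1, -178.2]
contact_force: [-2.1, -0.1, 1.3]
gripper_width: 0.0006
```

apply_moves --commands '[{"grip":1,"slide":[-0.0005,0,0],"roll":0},{"grip":1,"slide":[-0.0005,0,0],"roll":0}]'

```text
time_s: 7.48
tcp_pos: [0.5244, -0.0311, 0.0204]
eef_rot: [-180.0, -0.1, -178.2]
contact_force: [-4.7, 0.9, 3.3]
gripper_width: 0.0005
```

apply_moves --commands '[{"grip":1,"slide":[0.01,0,0],"roll":0},{"grip":1,"slide":[0.015,0,-0.03],"roll":0},{"grip":1,"slide":[0.015,0,-0.08],"roll":-10},{"grip":0.5,"slide":[0.015,0,-0.14],"roll":-20},{"grip":0,"slide":[0.01,0,-0.18],"roll":-30}]'

```text
time_s: 8.1
tcp_pos: [0.516, -0.0311, 0.2039]
eef_rot: [-179.9, 0.3, -147.8]
contact_force: [0.1, 0.3, -0.9]
gripper_width: 0.0153
```

```bash
python3 look.py w5; python3 sc.py 2; python3 meas.py w5
```

```text
8.15 [ 0.519  -0.031   0.2088] [-179.69    0.58 -147.24] [3.7 0.2 6.1] [ 0.047 -0.715 -0.023]
8.25 [0.1 1.  0.5] [ 0.5169 -0.0308  0.2032]
table 24675 0.0003271518538325672 [ 0.40000106 -0.12997267] [0.71996287 0.06999769]
base 7490 0.012295360006921323 [ 0.46221585 -0.12988022] [0.64383248 0.01668509]
((552.4752197265625, -30.307723999023438), (178.4175262451172, 89.935546875), 1.7240171432495117)
strip 784 0.025279204386899554 [ 0.53570526 -0.03850099] [ 0.59986081 -0.02029782] ((567.7734375, -29.369461059570312), (64.02394104003906, 17.01519203186035), 1.4914402961730957)
  pix [214 180  41  50 784] [234.02678571 205.90433673] circ ((567.9088134765625, -29.003671646118164), 32.60822677612305)
0.6695881
```

View pics/w5.png

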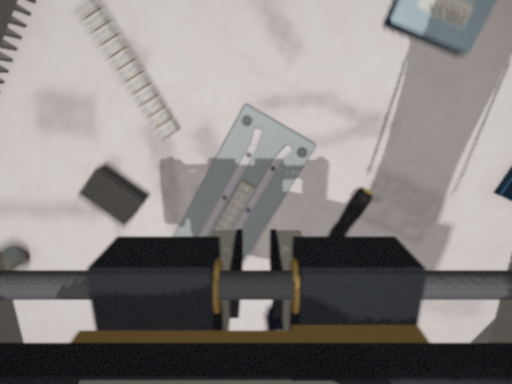

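View pics/scene2.png

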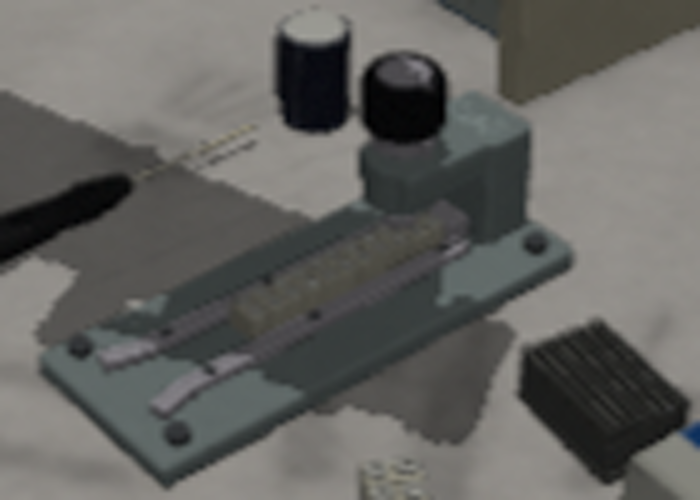

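apply_moves --commands '[{"grip":0,"slide":[-0.036,-0.021,0.01],"roll":-5},{"grip":0,"slide":[-0.072,-0.042,0.02],"roll":-10},{"grip":0,"slide":[-0.0909,-0.0528,0.03],"roll":-15},{"grip":0,"slide":[-0.0909,-0.0528,0.04],"roll":-15},{"grip":0,"slide":[-0.0909,-0.0528,0.05],"roll":-15}]'

```text
time_s: 8.88
tcp_pos: [0.6193, -0.0283, 0.1489]
eef_rot: [179.9, -0.1, -133.3]
contact_force: [-0.5, -0.4, -0.8]
gripper_width: 0.077
```

```bash
python3 look.py w6; python3 sc.py 3; python3 meas.py w6|tail -3
```

```text
8.925 [ 0.6185 -0.0283  0.1479] [ 1.7987e+02 -1.3000e-01 -1.3328e+02] [-0.4  0.5 -1.4] [0.    0.24  0.025]
9.025 [-1.   1.4  1.4] [ 0.6193 -0.0283  0.15  ]
knob 2132 0.10686690863432474 [ 0.60484695 -0.04622326] [ 0.64099927 -0.00971473] ((622.9572143554688, -27.923673629760742), (36.425872802734375, 36.082523345947266), 85.7010726928711)
  pix [ 227  191   54   53 2132] [253.48499062 217.47091932] circ ((623.0448608398438, -27.67490005493164), 18.72637939453125)
30.306067
```

View pics/w6.png

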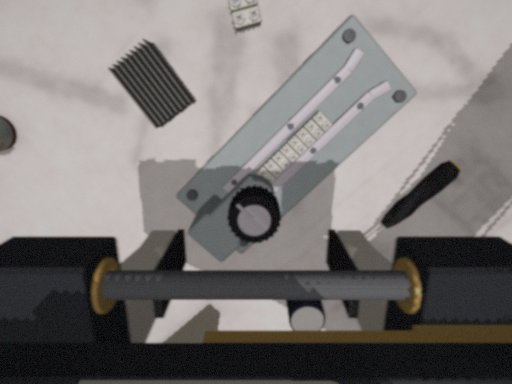

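View pics/scene3.png

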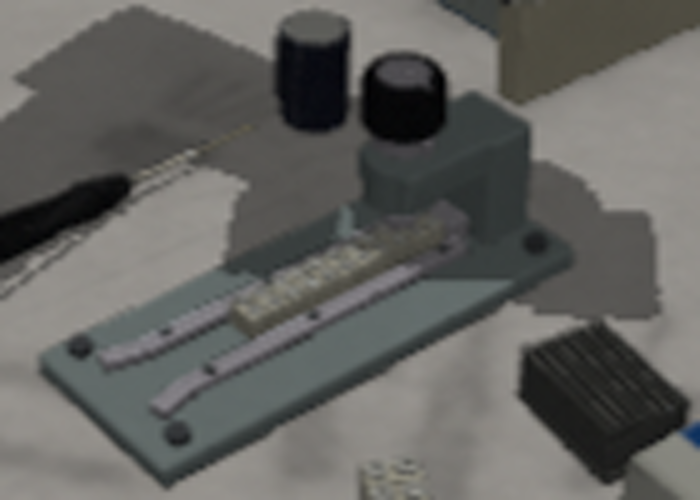

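apply_moves --commands '[{"grip":0,"slide":[-0.0024,-0.0021,0.02],"roll":0},{"grip":0,"slide":[-0.0024,-0.0021,0.045],"roll":0},{"grip":0,"slide":[-0.0024,-0.0021,0.061],"roll":0},{"grip":0,"slide":[-0.0024,-0.0021,0.061],"roll":0},{"grip":0,"slide":[-0.0024,-0.0021,0.061],"roll":0}]'

```text
time_s: 9.65
tcp_pos: [0.6242, -0.0278, 0.0906]
eef_rot: [-179.9, 0.1, -133.2]
contact_force: [0.5, 0.2, 0.4]
gripper_width: 0.0876
```

```bash
python3 sc.py 4
```

```text
9.75 [0.4 0.4 0.2] [ 0.6242 -0.0278  0.0907]
```

View pics/scene4.png

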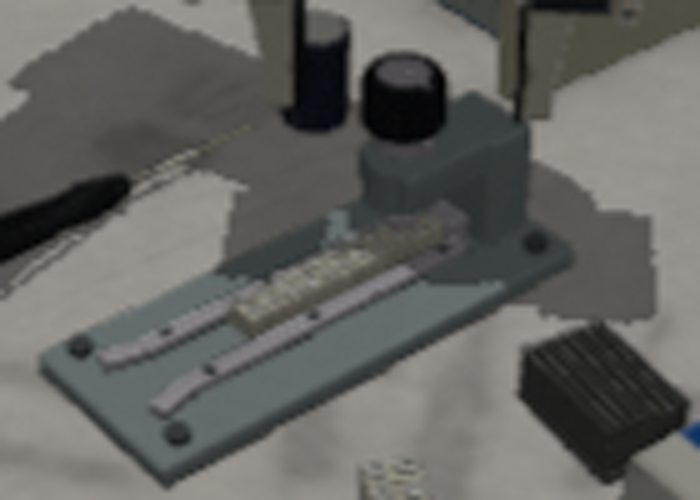

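apply_moves --commands '[{"grip":0.5,"slide":[0.0013,0.0011,0.0025],"roll":0},{"grip":0.5,"slide":[0.0013,0.0011,0.0025],"roll":0},{"grip":0.5,"slide":[0.0013,0.0011,0.0025],"roll":0},{"grip":1,"slide":[0.0013,0.0011,0.0025],"roll":0},{"grip":1,"slide":[0.0013,0.0011,0.0025],"roll":0}]' --grip_force 18

```text
time_s: 10.38
tcp_pos: [0.6219, -0.0281, 0.0871]
eef_rot: [180.0, -0.0, -133.2]
contact_force: [-0.2, -1.0, -0.6]
gripper_width: 0.0431
```

```bash
cat > st.py <<'E'
from h import *
s=get_state(); print(s["time_s"],s["tcp_pos"].round(4),s["eef_rot"].round(1),"F",s["contact_force"].round(1),"M",s["moment"].round(3),"w",s["gripper_width"].round(4),"q6",s["joints"].round(0))
E
python3 st.py
```

```text
Traceback (most recent call last):
  File "st.py", line 2, in <module>
    s=get_state(); print(s["time_s"],s["tcp_pos"].round(4),s["eef_rot"].round(1),"F",s["contact_force"].round(1),"M",s["moment"].round(3),"w",s["gripper_width"].round(4),"q6",s["joints"].round(0))
                                                                                                                                              ^^^^^^^^^^^^^^^^^^^^^^^^
AttributeError: 'float' object has no attribute 'round'
```

apply_moves --commands '[{"grip":1,"slide":[0,0,0],"roll":0},{"grip":1,"slide":[0,0,0],"roll":0},{"grip":1,"slide":[0,0,0],"roll":0}]'

```text
time_s: 10.75
tcp_pos: [0.6217, -0.0279, 0.0871]
eef_rot: [180.0, -0.0, -133.2]
contact_force: [-0.6, 1.4, 0.1]
gripper_width: 0.0343
```

```bash
sed -i 's/s\["gripper_width"\].round(4)/round(s["gripper_width"],4)/' st.py
python3 st.py
```

```text
10.75 [ 0.6217 -0.0279  0.0871] [ 180.    -0.  -133.2] F [-0.6  1.4  0.1] M [0.468 0.414 0.034] w 0.0343 q6 [ 15.  22. -16.  -0. -51. -59.]
```

apply_moves --commands '[{"grip":1,"slide":[0,0,0.0004],"roll":7},{"grip":1,"slide":[0,0,0.0008],"roll":14},{"grip":1,"slide":[0,0,0.0012],"roll":21},{"grip":1,"slide":[0,0,0.0016],"roll":28}]'

```text
time_s: 11.25
tcp_pos: [0.6216, -0.0277, 0.0855]
eef_rot: [180.0, -0.0, -161.4]
contact_force: [-2.7, 3.4, 1.6]
gripper_width: 0.0347
```

```bash
python3 st.py;python3 sc.py 5
```

```text
11.25 [ 0.6216 -0.0277  0.0855] [ 180.    -0.  -161.4] F [-2.7  3.4  1.6] M [1.088 0.759 0.04 ] w 0.0347 q6 [ 15.  23. -16.  -0. -51. -87.]
11.35 [-2.6  3.1  1.2] [ 0.6216 -0.0277  0.0854]
```

View pics/scene5.png

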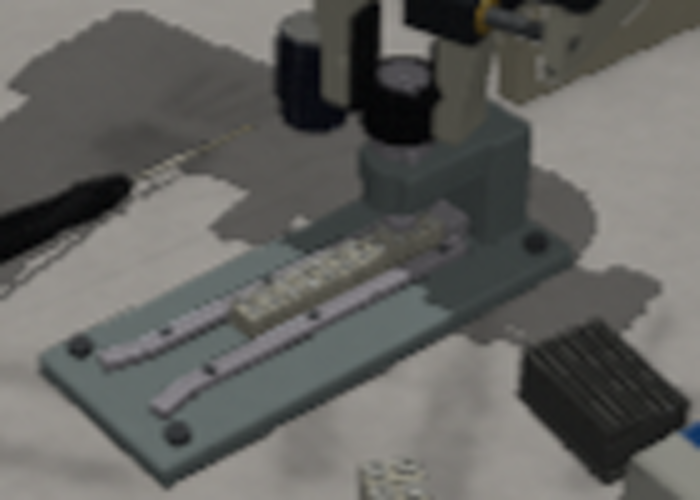

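```bash
python3 look.py w7
python3 - <<'E'
import cv2,numpy as np
a=cv2.imread("pics/w6.png")[185:250,205:300];b=cv2.imread("pics/w7.png")[185:385,150:360]
f=lambda i:cv2.resize(i,(400,int(400*i.shape[0]/i.shape[1])),interpolation=cv2.INTER_CUBIC)
a,b=f(a),f(b);h=max(len(a),len(b));c=np.zeros((h,800,3),np.uint8);c[:len(a),:400]=a;c[:len(b),400:]=b
cv2.imwrite("pics/cmp.png",c)
E
python3 meas.py w7|tail -3; sleep 0; for i in 1 2 3; do python3 - <<'E'
from h import *
capture("top"); print(get_state()["moment"].round(3),get_state()["contact_force"].round(1))
E
done
```

```text
11.4 [ 0.6216 -0.0277  0.0855] [ 1.7998e+02 -1.0000e-02 -1.6106e+02] [-2.1  3.   2. ] [ 1.269  0.92  -0.117]
knob 3929 0.1055605531661535 [ 0.6009501  -0.05997272] [ 0.63221798 -0.00075759] ((615.2823486328125, -28.959163665771484), (22.06332778930664, 62.626495361328125), 20.63246726989746)
  pix [ 187  226  139   44 3929] [257.23797404 250.5942988 ] circ ((611.6011352539062, -30.345247268676758), 31.323633193969727)
-70.732475
[ 1.349  0.98  -0.096] [-3.2  4.4  2.7]
[ 1.404  1.005 -0.092] [-1.9  3.3  2.4]
[ 1.532  1.069 -0.084] [-4.   4.5  2.1]
```

View pics/cmp.png

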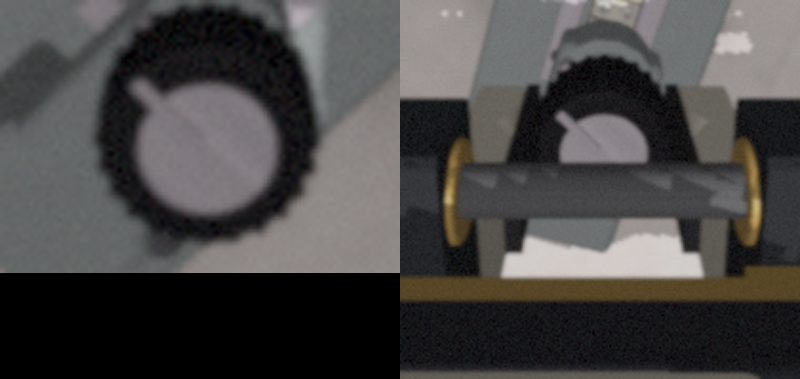

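View pics/top5.png

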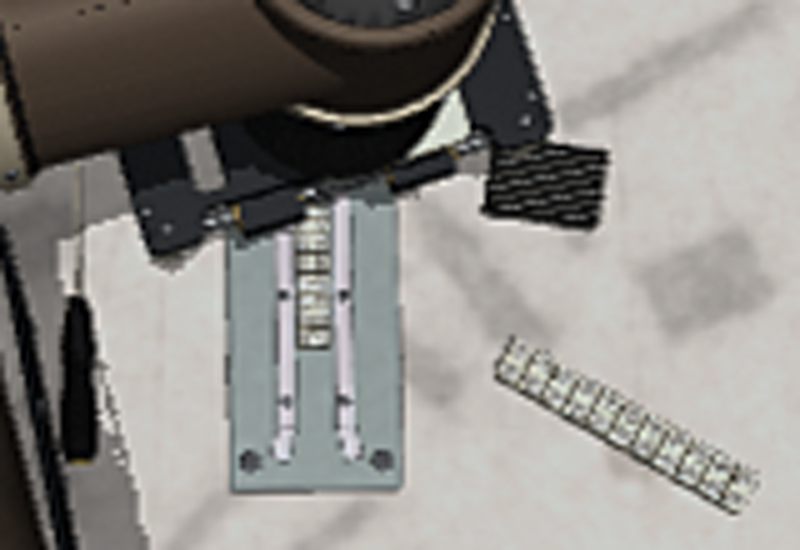

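apply_moves --commands '[{"grip":1,"slide":[0.0005,0.0009,0.0003],"roll":7},{"grip":1,"slide":[0.0005,0.0009,0.0007],"roll":14},{"grip":1,"slide":[0.0005,0.0009,0.0011],"roll":21},{"grip":1,"slide":[0.0005,0.0009,0.0015],"roll":28}]'

```text
time_s: 12.05
tcp_pos: [0.6214, -0.0273, 0.0839]
eef_rot: [180.0, 0.0, 170.7]
contact_force: [-0.8, 3.2, 0.4]
gripper_width: 0.0343
```

```bash
python3 st.py
```

```text
12.05 [ 0.6214 -0.0273  0.0839] [180.    0.  170.7] F [-0.8  3.2  0.4] M [1.091 0.303 0.048] w 0.0343 q6 [  15.   23.  -16.    0.  -51. -115.]
```

apply_moves --commands '[{"grip":1,"slide":[0,0.0007,0.0004],"roll":7},{"grip":1,"slide":[0,0.0007,0.0008],"roll":14},{"grip":1,"slide":[0,0.0007,0.0012],"roll":21}]'

```text
time_s: 12.42
tcp_pos: [0.6216, -0.0269, 0.083]
eef_rot: [-180.0, 0.0, 149.7]
contact_force: [-0.7, 1.7, 3.5]
gripper_width: 0.0344
```

```bash
python3 st.py
```

```text
12.425 [ 0.6216 -0.0269  0.083 ] [-180.     0.   149.7] F [-0.7  1.7  3.5] M [0.58  0.549 0.125] w 0.0344 q6 [  15.   23.  -16.    0.  -51. -136.]
```

apply_moves --commands '[{"grip":1,"slide":[0,0,0.0004],"roll":7},{"grip":1,"slide":[0,0,0.0007],"roll":13}]'

```text
time_s: 12.68
tcp_pos: [0.6218, -0.0268, 0.0829]
eef_rot: [180.0, 0.1, 136.8]
contact_force: [-2.3, 3.1, 7.6]
gripper_width: 0.0344
```

```bash
python3 st.py; python3 sc.py 6;python3 st.py; python3 look.py w8; python3 st.py
```

```text
12.675 [ 0.6218 -0.0268  0.0829] [1.800e+02 1.000e-01 1.368e+02] F [-2.3  3.1  7.6] M [0.762 1.05  0.092] w 0.0344 q6 [  16.   23.  -16.    0.  -51. -149.]
12.775 [-1.9  1.8  5.9] [ 0.6218 -0.0268  0.0829]
12.775 [ 0.6218 -0.0268  0.0829] [1.800e+02 1.000e-01 1.368e+02] F [-1.9  1.8  5.9] M [ 0.642  0.91  -0.029] w 0.0341 q6 [  16.   23.  -16.    0.  -51. -149.]
12.825 [ 0.6218 -0.0268  0.0829] [1.7996e+02 7.0000e-02 1.3691e+02] [-2.8  2.2  5. ] [0.68  0.934 0.004]
12.825 [ 0.6218 -0.0268  0.0829] [1.800e+02 1.000e-01 1.369e+02] F [-2.8  2.2  5. ] M [0.68  0.934 0.004] w 0.0346 q6 [  16.   23.  -16.    0.  -51. -149.]
```

View pics/w8.png

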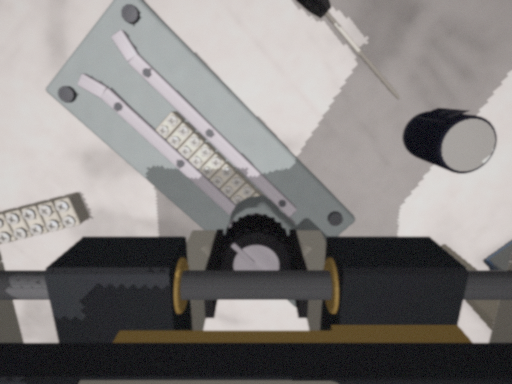

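View pics/scene6.png

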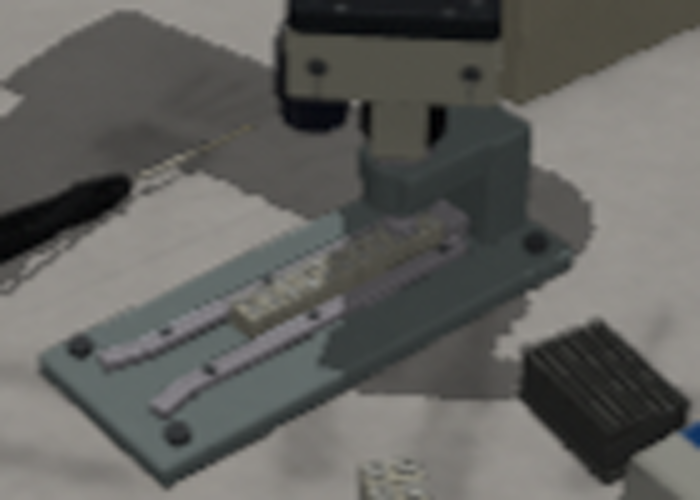

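apply_moves --commands '[{"grip":1,"slide":[0,0,-0.0005],"roll":0},{"grip":1,"slide":[0,0,-0.0005],"roll":0}]'

```text
time_s: 13.08
tcp_pos: [0.6217, -0.0267, 0.083]
eef_rot: [180.0, 0.0, 136.9]
contact_force: [-0.0, 2.5, 3.6]
gripper_width: 0.0344
```

```bash
python3 st.py; python3 look.py w9; python3 st.py
python3 - <<'E'
import cv2
cv2.imwrite("pics/w9c.png",cv2.resize(cv2.imread("pics/w9.png")[180:320,180:340],(640,560),interpolation=cv2.INTER_CUBIC))
E
```

```text
13.075 [ 0.6217 -0.0267  0.083 ] [180.    0.  136.9] F [-0.   2.5  3.6] M [0.52  0.424 0.044] w 0.0344 q6 [  16.   23.  -16.    0.  -51. -149.]
13.125 [ 0.6217 -0.0267  0.0829] [1.7997e+02 4.0000e-02 1.3688e+02] [-1.2  1.3  4.8] [0.532 0.336 0.008]
13.125 [ 0.6217 -0.0267  0.0829] [180.    0.  136.9] F [-1.2  1.3  4.8] M [0.532 0.336 0.008] w 0.0346 q6 [  16.   23.  -16.    0.  -51. -149.]
```

View pics/w9c.png

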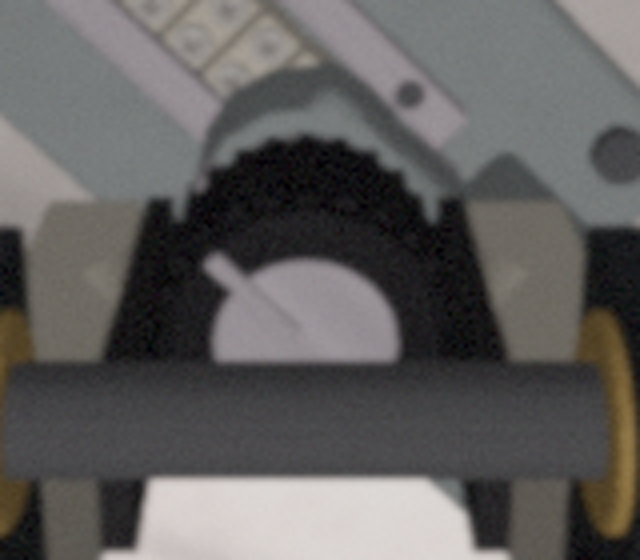

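apply_moves --commands '[{"grip":0.4,"slide":[0,0,-0.0005],"roll":0},{"grip":0.4,"slide":[0,0,-0.0005],"roll":0},{"grip":0.4,"slide":[0,0,-0.0005],"roll":0}]'

```text
time_s: 13.5
tcp_pos: [0.621, -0.0268, 0.0827]
eef_rot: [-180.0, -0.0, 136.8]
contact_force: [-0.3, -0.1, 0.5]
gripper_width: 0.0521
```

```bash
python3 st.py; python3 look.py w10; python3 meas.py w10 | tail -3;  python3 - <<'E'
import cv2
cv2.imwrite("pics/w10c.png",cv2.resize(cv2.imread("pics/w10.png")[180:320,180:340],(640,560),interpolation=cv2.INTER_CUBIC))
E
```

```text
13.5 [ 0.621  -0.0268  0.0827] [-180.    -0.   136.8] F [-0.3 -0.1  0.5] M [-0.045 -0.028 -0.014] w 0.0521 q6 [  15.   23.  -16.    0.  -51. -149.]
13.55 [ 0.621  -0.0268  0.0828] [-1.7998e+02 -1.0000e-02  1.3682e+02] [ 0.3 -0.3 -0.2] [-0.079 -0.01  -0.034]
knob 2313 0.1029197442414576 [ 0.60481395 -0.04206569] [ 0.63561717 -0.00947257] ((617.072265625, -22.335779190063477), (36.24239730834961, 20.854978561401367), 47.54545974731445)
  pix [ 220  229   75   41 2313] [256.82490272 252.41936879] circ ((622.047119140625, -26.860300064086914), 18.14388084411621)
46.56191
```

View pics/w10c.png

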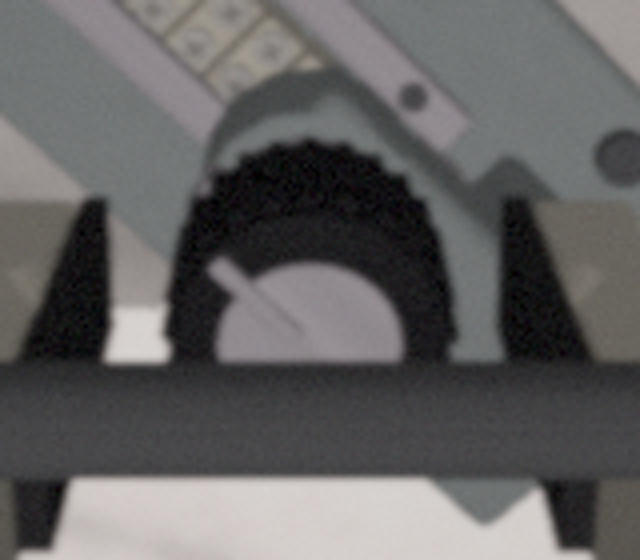

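apply_moves --commands '[{"grip":0.4,"slide":[0,0,0],"roll":-10},{"grip":0.4,"slide":[0,0,0],"roll":-20},{"grip":0.4,"slide":[0,0,0],"roll":-30},{"grip":0.4,"slide":[0,0,0],"roll":-40},{"grip":0.4,"slide":[0,0,0],"roll":-50}]'

```text
time_s: 14.18
tcp_pos: [0.6211, -0.0267, 0.0829]
eef_rot: [-180.0, -0.0, -172.8]
contact_force: [-0.3, -0.2, -0.2]
gripper_width: 0.0526
```

apply_moves --commands '[{"grip":0.4,"slide":[0,0,0],"roll":-5},{"grip":0.4,"slide":[0,0,0],"roll":-5},{"grip":0.4,"slide":[0,0,0],"roll":-5}]'

```text
time_s: 14.55
tcp_pos: [0.6212, -0.0267, 0.083]
eef_rot: [-180.0, -0.0, -168.3]
contact_force: [0.8, -0.2, 0.5]
gripper_width: 0.0529
```

```bash
python3 st.py; python3 look.py w11; python3 meas.py w11 | tail -3;  python3 - <<'E'
import cv2
cv2.imwrite("pics/w11c.png",cv2.resize(cv2.imread("pics/w11.png")[180:320,180:340],(640,560),interpolation=cv2.INTER_CUBIC))
E
```

```text
14.55 [ 0.6212 -0.0267  0.083 ] [-180.    -0.  -168.3] F [ 0.8 -0.2  0.5] M [-0.038  0.02  -0.008] w 0.0529 q6 [ 16.  23. -16.   0. -51. -94.]
14.6 [ 0.6212 -0.0267  0.083 ] [ 180.     -0.   -168.27] [-0.8 -0.1  0.4] [-0.033  0.045  0.065]
knob 2348 0.1029351554109713 [ 0.60452168 -0.04582482] [ 0.62878072 -0.01015109] ((615.3035278320312, -29.33198356628418), (21.37275505065918, 36.18800354003906), 10.33908462524414)
  pix [ 217  228   75   42 2348] [254.28449744 252.2193356 ] circ ((621.9247436523438, -28.201820373535156), 18.186357498168945)
-78.35159
```

View pics/w11c.png

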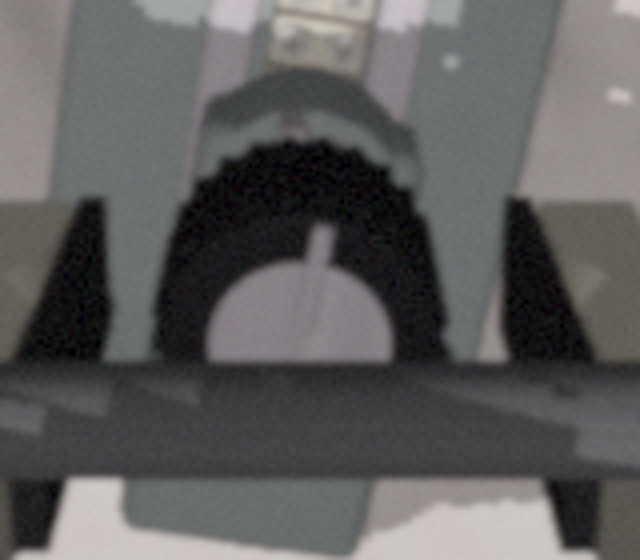

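apply_moves --commands '[{"grip":0.45,"slide":[0,-0.001,0],"roll":0},{"grip":1,"slide":[0,-0.001,0],"roll":0},{"grip":1,"slide":[0,-0.001,0],"roll":0},{"grip":1,"slide":[0,-0.001,0],"roll":0},{"grip":1,"slide":[0,-0.001,0],"roll":0}]' --grip_force 18

```text
time_s: 15.22
tcp_pos: [0.6214, -0.0275, 0.0831]
eef_rot: [180.0, 0.0, -168.2]
contact_force: [-0.2, 1.4, 0.4]
gripper_width: 0.0346
```

```bash
python3 st.py
```

```text
15.225 [ 0.6214 -0.0275  0.0831] [ 180.     0.  -168.2] F [-0.2  1.4  0.4] M [ 0.469  0.188 -0.003] w 0.0346 q6 [ 15.  23. -16.  -0. -51. -94.]
```

apply_moves --commands '[{"grip":1,"slide":[0,0,0],"roll":5},{"grip":1,"slide":[0,0,0],"roll":10},{"grip":1,"slide":[0,0,0],"roll":15}]'

```text
time_s: 15.6
tcp_pos: [0.6214, -0.0273, 0.0831]
eef_rot: [180.0, -0.0, 176.7]
contact_force: [-1.1, 1.3, 0.2]
gripper_width: 0.0344
```

```bash
python3 st.py
```

```text
15.6 [ 0.6214 -0.0273  0.0831] [180.   -0.  176.7] F [-1.1  1.3  0.2] M [0.869 0.274 0.143] w 0.0344 q6 [  15.   23.  -16.   -0.  -51. -109.]
```

apply_moves --commands '[{"grip":1,"slide":[0,0,0],"roll":6},{"grip":1,"slide":[0,0,0],"roll":12},{"grip":1,"slide":[0,0,0],"roll":18}]'

```text
time_s: 15.98
tcp_pos: [0.6215, -0.0271, 0.0831]
eef_rot: [180.0, 0.0, 158.6]
contact_force: [-0.5, 2.9, 0.2]
gripper_width: 0.0347
```

```bash
python3 st.py
```

```text
15.975 [ 0.6215 -0.0271  0.0831] [180.    0.  158.6] F [-0.5  2.9  0.2] M [1.226 0.243 0.166] w 0.0347 q6 [  15.   23.  -16.   -0.  -51. -127.]
```

apply_moves --commands '[{"grip":1,"slide":[0,0,0],"roll":6},{"grip":1,"slide":[0,0,0],"roll":12},{"grip":1,"slide":[0,0,0],"roll":12}]'

```text
time_s: 16.35
tcp_pos: [0.6215, -0.027, 0.0831]
eef_rot: [180.0, -0.0, 146.9]
contact_force: [-1.4, 4.6, 0.5]
gripper_width: 0.0346
```

```bash
python3 st.py; python3 look.py w12;  python3 - <<'E'
import cv2
cv2.imwrite("pics/w12c.png",cv2.resize(cv2.imread("pics/w12.png")[180:320,180:340],(640,560),interpolation=cv2.INTER_CUBIC))
E
```

```text
16.35 [ 0.6215 -0.027   0.0831] [180.   -0.  146.9] F [-1.4  4.6  0.5] M [ 1.627  0.186 -0.03 ] w 0.0346 q6 [  15.   23.  -16.   -0.  -51. -139.]
16.4 [ 0.6215 -0.0271  0.0831] [179.96  -0.   146.96] [-0.9  5.2  0.8] [ 1.768  0.165 -0.063]
```

View pics/w12c.png

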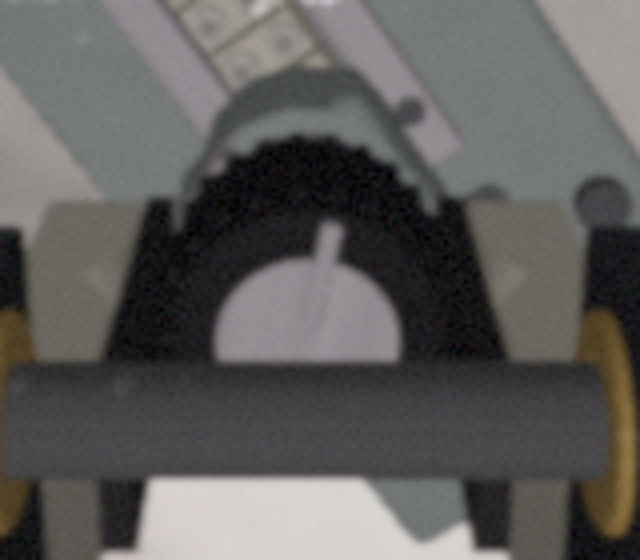

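apply_moves --commands '[{"grip":1,"slide":[0,0.0008,0],"roll":0},{"grip":0.4,"slide":[0,0.0008,0],"roll":0},{"grip":0.3,"slide":[0,0.0008,0],"roll":0},{"grip":0.2,"slide":[0,0.0008,0],"roll":0},{"grip":0.2,"slide":[0,0.0008,0],"roll":0}]'

```text
time_s: 17.02
tcp_pos: [0.6218, -0.0271, 0.083]
eef_rot: [-180.0, 0.0, 146.8]
contact_force: [-0.7, 0.2, 0.3]
gripper_width: 0.0672
```

```bash
python3 st.py
```

```text
17.025 [ 0.6218 -0.0271  0.083 ] [-180.     0.   146.8] F [-0.7  0.2  0.3] M [-0.031 -0.081 -0.035] w 0.0672 q6 [  15.   23.  -16.    0.  -51. -139.]
```

apply_moves --commands '[{"grip":0.1,"slide":[0,0,-0.02],"roll":0},{"grip":0.1,"slide":[0,0,-0.05],"roll":0},{"grip":0.1,"slide":[0,0,-0.08],"roll":-10},{"grip":0.1,"slide":[0,0,-0.1],"roll":-20},{"grip":0.1,"slide":[0,0,-0.1],"roll":-30}]'

```text
time_s: 17.65
tcp_pos: [0.6229, -0.0269, 0.1854]
eef_rot: [180.0, 0.2, 177.2]
contact_force: [-0.1, -0.5, -0.2]
gripper_width: 0.0789
```

```bash
python3 st.py; python3 look.py w13; python3 sc.py 9; python3 meas.py w13
python3 - <<'E'
import cv2
cv2.imwrite("pics/w13c.png",cv2.resize(cv2.imread("pics/w13.png")[60:280,130:370],(655,600),interpolation=cv2.INTER_CUBIC))
E
```

```text
17.65 [ 0.6229 -0.0269  0.1854] [180.    0.2 177.2] F [-0.1 -0.5 -0.2] M [-0.079  0.01   0.015] w 0.0789 q6 [  15.   17.  -10.    0.  -63. -108.]
17.7 [ 0.6223 -0.0269  0.1842] [1.7997e+02 1.1000e-01 1.7765e+02] [ 0.7  0.5 -1.4] [-0.001  0.005  0.011]
17.8 [ 0.4 -0.4 -0.1] [ 0.6217 -0.027   0.1831]
table 25894 0.0003435286145169939 [ 0.45741998 -0.1299955 ] [0.71998973 0.06999737]
base 12963 0.012258385419313088 [ 0.4637745  -0.12985082] [0.68835603 0.01795606]
((575.2756958007812, -29.536457061767578), (224.31427001953125, 90.0086669921875), 1.729138731956482)
strip 1121 0.02527010373492839 [ 0.53566897 -0.03841528] [ 0.59996358 -0.01988746] ((568.0115966796875, -29.20029067993164), (64.35044860839844, 16.939395904541016), 1.7564234733581543)
  pix [ 240   81   23   70 1121] [250.95539697 115.15075825] circ ((568.0835571289062, -28.152088165283203), 32.848384857177734)
1.9727007
knob 1476 0.10296291424747597 [ 0.60477141 -0.04550832] [ 0.6405425  -0.00988444] ((622.56494140625, -27.752042770385742), (35.794647216796875, 35.52515411376953), 5.67652702331543)
  pix [ 233  173   46   44 1476] [255.13888889 194.67344173] circ ((622.643310546875, -28.086074829101562), 18.2679386138916)
-16.179157
```

View pics/w13c.png

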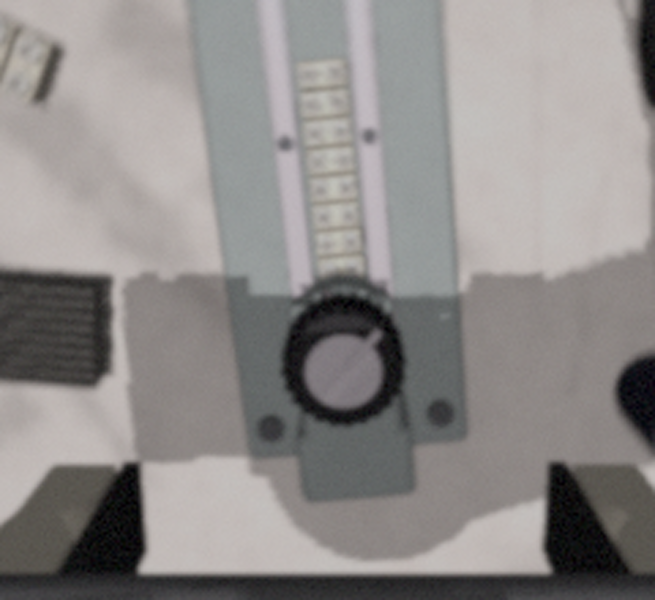

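View pics/scene9.png

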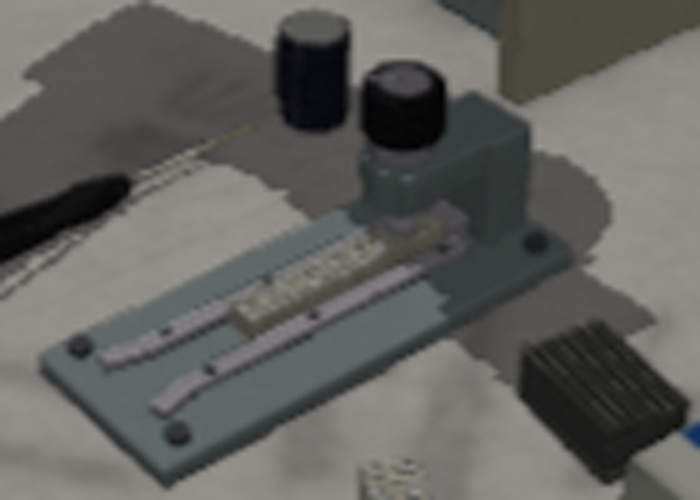

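```bash
python3 -c "
from plant import *
print(close_job())"
```

```text
the job is handed in; nothing more can be done
None
```

I slid the strip home against the end stop, turned the knob clockwise until the clutch slipped, released it and handed the job in at about 18 s. No verdict is reported back. The foot force and clutch slip can't be read directly, so those two are estimates.

- **Strip:** I pushed its near end with the shut fingers until the contact force rose to about 5 N. It moved 50 mm, and its near end sits about 73 mm from the base edge, as it should when home. In the last picture it is square to the clamp within a degree.
- **Clamping:** I turned the knob in two grips, about 90° and then 45°. The screw had started partly down (my estimate about 4.5 mm) and came down about 4 mm more before it stopped.
- **Force on the knob:** I briefly leaned on it by up to about 7.6 N as the foot landed, more than the few newtons intended. I backed that off at once. The second grip ran at about 0 to 1 N along the axis.
- **Clutch:** In the second grip the torque read about 0.15 N m, which is where the clutch slips. The knob pointer moved on while the lug on the collar stayed put. I put the total slip at about 1 rad, within the 0.3 to 2.1 rad limits.
- **Last checks:** The knob's height and pointer did not change after release. The gripper is clear, with force readings near zero. The heatsink, screwdriver and capacitor look undisturbed in the pictures, though I didn't measure their positions again.

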